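Clear the goldsmith's bench into the tool tray

ROBOT

A 6-joint arm with a two-finger parallel gripper is mounted at the origin on the work surface. World frame = base frame: x ahead of the robot, y to its left, z up, the work surface at z = 0. Lengths are in m, angles in rad, forces in N, time in s.
With the tool pointing down it reaches from about 0.375 to 0.925 m from the base axis. Payload 5.7 kg.
Tool frame: the origin (TCP) lies midway between the tips of the shut fingers; the grasp point (between the pads) lies 19 mm behind it; z points along the fingers, y is the line along which they close (so a half turn about z gives the same grasp; the last joint's range is limited). The gripper opens to 88 mm and grips with 3 to 60 N. Pads are 20 mm wide; open, the fingers measure 115 mm over their backs; the gripper's body (75 mm by 178 mm) begins 61 mm behind the grasp point.
Start: joints at [1.115, 0.359, 1.51, -0, 1.272, -0.115], TCP at [0.201, 0.565, 0.223] pointing down, gripper open.
Joint ranges: [-2.97, 2.97], [-1.01, 2.36], [0.21, 2.38], [-0.96, 4.11], [0.2, 2.71], [-2.98, 2.98]. Speed limits (rad/s): [2.39, 2.39, 3.14, 3.14, 3.14, 3.14].

INTERFACE

Orientations are given as a unit quaternion [x, y, z, w].
In Python, from bench import move_ptp, servo_line, goto_joints, move_gripper, sleep, inverse_kinematics, capture, PlanningError, close_job, spot_in, silhouettes, current_clock, current_joint_pos, current_qvel, current_joint_torque, current_position, current_orientation, current_force, current_torque, current_finger_gap, current_grip_force gives the robot as it stands. Calls block until the motion is done:
- move_ptp(position, orientation): joint-space move of the TCP to a pose.
- servo_line(position, orientation=None, rate=0.15, contact_N=None): straight line of the TCP; orientation=None keeps the orientation; rate is the mean speed in m/s. With contact_N (N) it stops when the force on the tool has changed by that much, and returns True; else False.
- goto_joints(angles): joint-space move.
- move_gripper(opening): finger opening in m; the grip force is fixed at half the most; returns when the fingers have stopped.
- sleep(seconds).
- inverse_kinematics(position, orientation): joint angles nearest the present ones, or None.
- capture(name): name is "scene" or "top" or "wrist"; returns a dict with "image" (480x640x3 uint8, blue, green, red), "range_z" (480x640 float32, m along the optical axis (not along the pixel's ray), 0 where there is no reading), "intrinsics" (3x3 intrinsics, pixels), "R" (3x3) and "t" (3): a world point X has camera coordinates R X + t. Camera axes: x right, y down, z forward; pixel columns grow to the right and rows downward; lengths in m; the calibration is good to about 2 mm. A picture is of the moment at which its call begins.
A pose or a line that the arm cannot do raises PlanningError and nothing moves.
- close_job(): hands the job in; it is judged then, once.
Trained networks look in the newest picture that a camera, given by its name, has taken for a name from the list of things; names that differ only in an ending like _2 or _b are one class to them, and where a whole thing is asked for, a point or a joint stands for the part that bears it (a point fixed in the world has none). Each returns a list of dicts, best first, with "conf" (0 to 1); they miss things now and then, are a little off and sometimes report something else, mostly with a low value. They report only what shows in the picture. A call takes as long as a camera call. They do not tell look-alikes from the thing itself.
- spot_in(camera, query): "xy" ([column, row] in pixels, amid what is visible of it).
- silhouettes(camera, query): "region" (480x640 bool, what is visible of it) and "xy" ([column, row] in pixels, amid what is visible of it).
Readings, each from a call of its own:
- current_clock(): time.
- current_joint_pos(): joint angles.
- current_qvel(): joint speeds.
- current_joint_torque(): joint torques, N m.
- current_position(): TCP position.
- current_orientation(): TCP orientation.
- current_force(): force on the tool from outside, world axes, zero at the start.
- current_torque(): the same for the moment, N m.
- current_finger_gap(): finger opening in m.
- current_grip_force(): force on a finger pad.
Only numpy, scipy, OpenCV 4.12 (cv2) and the standard library are available. Lean on these libraries where they do the work, as an engineer would, in place of code of your own. Each camera call takes 0.05 s, during which the arm holds its last target. There are 200 camera calls.

TASK

Put the bench tools away in the wooden tray: first take the hammer, then the file, from the sloping rest and lay them flat, side by side on the floor of the tray's wide part, not one on top of the other; last, stand the blue-lidded glass jar upright in the tray's narrow part. Lower each one all the way onto the tray's floor while you still hold it, never drop it, keep the jar upright throughout, and leave the other things on the bench where they are.

Things in the scene. Friction and masses are not known exactly. Their poses are not given: they have to be found in the camera images.
- hammer: Small hammer, 187 mm long, 0.18 kg: pale square wooden handle 18 mm wide and thick, dark steel head at the +x end (x 72 to 92 mm) 60 mm wide along y, 20 mm thick. Origin: underside, mid-length. x: along the handle to the head; z: away from the surface it lies on. Starts in either bay of the sloping rest, head uphill, butt (x -95 mm) at the lip.
- hammer_grip (a point): Point to grip the hammer, on the handle's centre line, 10 mm above its underside and 45 mm from the body's origin towards the head (27 mm short of the head), close to the centre of mass; 18 mm wide along y here.
- file: Flat steel file, 190 mm long, 0.15 kg. Round orange handle, x -95 to 0 mm, up to 24 mm thick; blade x 0 to 95 mm, 20 mm wide (y), 8 mm thick. Origin: mid-length, on the plane it rests on; x: to the blade's tip, parallel to the surface it lies on; z: away from it. Starts in the other bay of the rest, blade uphill, butt at the lip.
- file_grip (a point): Point to grip the file, in the middle of the blade near its root, 8.7 mm above the plane the file rests on and 22 mm from the body's origin towards the tip, close to the centre of mass; the blade is 20 mm wide here and its underside stands about 5 mm clear of the surface.
- jar: Closed clear glass jar with a blue screw lid, upright on the bench in the middle of the bench, between tray and rest, 50 mm diameter, 60 mm high, 0.14 kg. Origin: centre of its underside; z up along its axis. It must stay upright.
- tray: Fixed open wooden tray left or right of the middle of the bench, 240 (x) by 280 mm (y). Origin: centre of its underside, on the bench; z up. Floor 6 mm thick; walls and partition 6 mm thick, tops 40 mm above the bench. The partition runs along x at y 63 mm: wide part y -134 to 60 mm, narrow part y 66 to 134 mm, both x -114 to 114 mm.
- rest: Fixed sloping wooden tool rest, 224 mm wide (y), on the other side from the tray. Origin: on the bench under its centre. Its board rises 35 degrees towards its own +x, from z 22 mm at x -85 mm to z 142 mm at x 87 mm. Lip at its foot 15 mm proud. Ribs along the slope at y 0 and +-109 mm, 6 mm wide, 8 mm proud, make two bays, one tool in each.
- doming_block: Bystander: brass block 46 mm square, 44 mm high, loose, in the middle of the bench, between tray and rest. Origin: centre of its underside. Leave it.
- anvil_puck: Bystander: round steel block, 56 mm diameter, 22 mm high, loose, in the middle of the bench, between tray and rest. Origin: centre of its underside. Leave it.
Mind the look-alikes: they are no part of the job. What is meant by the jar is not green, and is the smaller of those in its own colour.

How it is judged:
By the outcome, as a careful person would: the job done as asked, in the order asked, and still so for the second after the job is handed in, with the robot touching nothing.
It also fails if it takes over 72 s, if anything falls off the work surface, if the arm or the gripper's body presses on something with over 40 N, if the wrist force passes 120 N, or if a joint passes its speed limit or range.

## Working session

There is one attempt and no reset: what is moved stays moved. The work goes in short steps, each a Python script; the robot and the scene stay as the last script left them, time stands still between calls to the robot, and variables do not carry over. Pictures are saved under pics/ and viewed, at most 10 in all, crops included, and the job is handed in when it is done.

```bash
mkdir -p pics; ls
python3 - <<'E'
from bench import *
import cv2,numpy as np
np.set_printoptions(precision=4,suppress=True)
for n in ("scene","top"):
    c=capture(n); cv2.imwrite(f"pics/{n}0.png",c["image"])
    print(n,c["intrinsics"].tolist(),(-c["R"].T@c["t"]),c["R"].tolist())
    for q in ("hammer","file","jar","tray","rest","doming_block","anvil_puck","hammer_grip","file_grip"):
        for d in silhouettes(n,q)[:3]:
            m=d["region"]&(c["range_z"]>0)
            v,u=np.nonzero(m)
            z=c["range_z"][v,u]; P=np.linalg.inv(c["intrinsics"])@np.vstack([u*z,v*z,z]); W=(c["R"].T@(P-c["t"].reshape(3,1)))
            print(q,round(d["conf"],2),np.round(d["xy"]),m.sum(),"med",np.median(W,1),"lo",np.percentile(W,2,axis=1),"hi",np.percentile(W,98,axis=1))
print(current_clock())
E
```

```text
pics
scene [[531.248557435784, 0.0, 320.2544626775126], [0.0, 531.248557435784, 242.50107923336108], [0.0, 0.0, 1.0]] [ 0.8687 -0.6217  0.671 ] [[0.8607962775381413, 0.5089483606282309, -0.0011553312579921], [0.3166596305934597, -0.5373482304825604, -0.7816543721810013], [-0.39844252650651285, 0.6724793271254497, -0.6237107564087775]]
jar 0.9 [298. 262.] 906 med [ 0.4634 -0.0116  0.0412] lo [ 0.4371 -0.0228  0.0025] hi [0.4797 0.0195 0.0617]
jar 0.87 [272. 295.] 718 med [ 0.4682 -0.1075  0.0573] lo [ 0.443  -0.1219  0.0259] hi [ 0.4839 -0.0828  0.0619]
jar 0.7 [270. 230.] 1606 med [0.368  0.0268 0.0544] lo [0.3287 0.0112 0.0036] hi [0.3891 0.0718 0.0853]
tray 0.73 [393. 206.] 10334 med [0.5202 0.2813 0.0097] lo [0.4005 0.1427 0.0029] hi [0.6391 0.4241 0.0411]
rest 0.65 [241. 386.] 22906 med [ 0.5518 -0.3026  0.0753] lo [ 0.4308 -0.4006  0.0228] hi [ 0.6608 -0.1986  0.1403]
doming_block 0.55 [405. 307.] 1029 med [ 0.6702 -0.0127  0.0412] lo [ 0.6468 -0.0201  0.0046] hi [0.6904 0.0252 0.0461]
anvil_puck 0.89 [357. 293.] 774 med [ 0.5822 -0.0078  0.0213] lo [ 0.5547 -0.0269  0.0027] hi 
[... 1368 characters left out ...]
rest 0.65 [452. 228.] 8986 med [ 0.5378 -0.2715  0.081 ] lo [ 0.425  -0.4006  0.0168] hi [ 0.6561 -0.1865  0.1421]
rest 0.23 [455. 199.] 796 med [ 0.5932 -0.2863  0.0924] lo [ 0.5675 -0.3693  0.0338] hi [ 0.6203 -0.2144  0.1366]
doming_block 0.7 [299. 190.] 605 med [0.6581 0.0059 0.043 ] lo [ 0.6405 -0.0165  0.0074] hi [0.6853 0.0275 0.0481]
anvil_puck 0.69 [307. 236.] 632 med [0.5739 0.0023 0.0212] lo [ 0.5495 -0.0233  0.0002] hi [0.6004 0.0282 0.026 ]
hammer_grip 0.8 [466. 252.] 925 med [ 0.4907 -0.2825  0.1223] lo [ 0.4513 -0.391   0.0425] hi [ 0.5184 -0.2434  0.145 ]
file_grip 0.81 [453. 202.] 814 med [ 0.5934 -0.2852  0.092 ] lo [ 0.5675 -0.3713  0.0294] hi [ 0.6223 -0.2148  0.1365]
1.0
```

View pics/scene0.png

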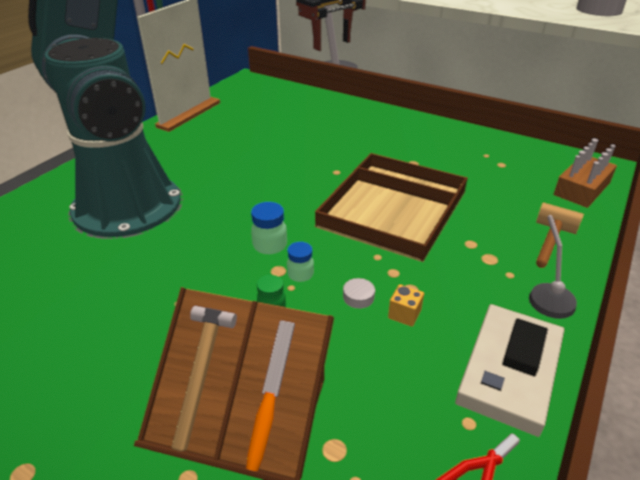

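View pics/top0.png

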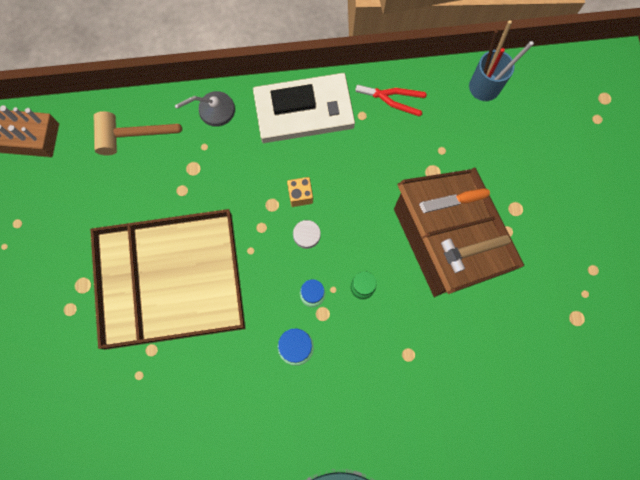

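The scene view shows the rest (hammer in the left bay near 205,370; file in the right bay near 270,390), tray at 393,206 with its narrow part on the far side, and the small blue jar at 300,262. The large blue jar (268,228) and the green one (271,292) are look-alikes. The top view agrees: jar at 312,292, narrow part on the left (+y), uphill towards +y.

Next I'll take wrist views of the tray and the rest.

```bash
cat > h.py <<'E'
from bench import *
import cv2,numpy as np
from scipy.spatial.transform import Rotation as Ro
np.set_printoptions(precision=4,suppress=True)
def cloud(c):
    v,u=np.mgrid[0:480,0:640]; z=c["range_z"].astype(float)
    P=np.stack([u*z,v*z,z],-1)@np.linalg.inv(c["intrinsics"]).T
    W=(P-np.ravel(c["t"]))@c["R"]; W[z<=0]=np.nan
    return W
def quat(zax,yax):
    z=np.array(zax,float);z/=np.linalg.norm(z);y=np.array(yax,float);y-=z*(y@z);y/=np.linalg.norm(y)
    return Ro.from_matrix(np.c_[np.cross(y,z),y,z]).as_quat()
def look(n,name,save=True):
    c=capture(n)
    if save: cv2.imwrite(f"pics/{name}.png",c["image"])
    np.savez(f"pics/{name}.npz",**{k:c[k] for k in ("image","range_z","intrinsics","R","t")})
    return c
E
python3 - <<'E'
from h import *
c=capture("wrist"); Rt=Ro.from_quat(current_orientation()).as_matrix()
print(Rt, Rt.T@(-c["R"].T@np.ravel(c["t"])-current_position()), c["R"]@Rt, c["intrinsics"])
for p,zz in (((.51,.28,.36),(0,0,-1)),((.53,-.40,.40),(0,.5,-.85)),((.5,-.02,.3),(0,0,-1))):
    for y in ((1,0,0),(-1,0,0)):
        print(p,y,inverse_kinematics(p,quat(zz,y)))
E
```

```text
[[-0.9425  0.3342 -0.    ]
 [ 0.3342  0.9425 -0.0001]
 [ 0.     -0.0001 -1.    ]] [ 0.0832  0.0006 -0.1635] [[ 0.0006  1.     -0.    ]
 [-0.9535  0.0005 -0.3013]
 [-0.3013  0.0002  0.9535]] [[410.3856   0.     317.9137]
 [  0.     410.3856 245.2333]
 [  0.       0.       1.    ]]
(0.51, 0.28, 0.36) (1, 0, 0) [ 0.3834  0.2409  1.3446 -0.      1.556   0.3834]
(0.51, 0.28, 0.36) (-1, 0, 0) [ 0.3834  0.2409  1.3446 -0.      1.556  -2.7582]
(0.53, -0.4, 0.4) (1, 0, 0) [-0.9284  0.6031  0.8064  0.369   2.1402 -0.7925]
(0.53, -0.4, 0.4) (-1, 0, 0) [-0.9284  0.6031  0.8064  0.369   2.1402  2.3491]
(0.5, -0.02, 0.3) (1, 0, 0) [-0.1781  0.1476  1.6071 -0.      1.3869 -0.1781]
(0.5, -0.02, 0.3) (-1, 0, 0) [-0.1781  0.1476  1.6071 -0.      1.3869  2.9635]
```

Run:
```python
from h import *
move_ptp((.51,.28,.34),quat((0,0,-1),(1,0,0))); c=look("wrist","tray"); 
W=cloud(c); 
d=silhouettes("wrist","tray"); print([x["conf"] for x in d]); m=d[0]["region"]
np.save("pics/traym.npy",m)
rim=W[m&(W[...,2]>.033)&(W[...,2]<.05)]; fl=W[m&(W[...,2]<.015)]
print("rim z",np.median(rim[:,2]),"floor z",np.median(fl[:,2]),len(rim),cv2.minAreaRect(rim[:,:2].astype(np.float32)*1000))
move_ptp((.50,0,.34),quat((0,0,-1),(1,0,0))); c=look("wrist","mid"); W=cloud(c)
for q in ("jar","doming_block","anvil_puck"):
    for d in silhouettes("wrist",q):
        p=W[d["region"]]; p=p[~np.isnan(p[:,0])]; top=np.percentile(p[:,2],95); t=p[p[:,2]>top-.006]
        b=c["image"][d["region"]].mean(0)
        print(q,round(d["conf"],2),d["xy"],"ztop",top,cv2.minEnclosingCircle((t[:,:2]*1000).astype(np.float32)),t.mean(0),b)
move_ptp((.53,-.40,.38),quat((0,.57,-.82),(1,0,0))); c=look("wrist","rest"); W=cloud(c)
for q in ("hammer","file","hammer_grip","file_grip","rest"):
    for d in silhouettes("wrist",q)[:2]:
        p=W[d["region"]]; p=p[~np.isnan(p[:,0])]
        np.save(f"pics/m_{q}.npy",d["region"]) 
        print(q,round(d["conf"],2),d["xy"],len(p),p.mean(0),p.min(0),p.max(0))
    print([ (round(s["conf"],2),s["xy"]) for s in spot_in("wrist",q)])
print(current_clock())
```

```text
[0.73]
rim z 0.04123914260172335 floor z 0.0076357624988861485 7478 ((516.8564453125, 286.5744323730469), (240.65744018554688, 280.6427917480469), 2.174680233001709)
jar 0.95 [285.8, 270.1] ztop 0.06266971586050898 ((460.0393371582031, -98.40086364746094), 22.568653106689453) [ 0.4601 -0.0974  0.0615] [ 52.4217 122.4922  35.9664]
jar 0.7 [280.7, 192.2] ztop 0.06278968778797499 ((455.3812255859375, 3.1373374462127686), 22.311845779418945) [0.4554 0.0038 0.0615] [146.5702  94.8571  45.5667]
jar 0.69 [182.1, 150.2] ztop 0.08601633400808237 ((355.0588073730469, 46.22202682495117), 31.314496994018555) [0.3557 0.0469 0.0847] [136.6677  90.7418  42.7234]
doming_block 0.96 [460.0, 191.0] ztop 0.04725235204881853 ((666.2117919921875, 6.068241119384766), 30.527639389038086) [0.6653 0.0066 0.0457] [ 60.8478 109.2905 141.9241]
anvil_puck 0.81 [382.3, 186.7] ztop 0.02503210672371844 ((579.1099853515625, 1.6459157466888428), 28.093852996826172) [0.5784 0.0024 0.0236] [159.6603 160.9706 170.6145]
hammer 0.78 [282.9, 255.1] 3042 [ 0.4943 -0.3068  0.1058] [ 0.4501 -0.3999  0.022 ] [ 0.5278 -0.2404  0.1472]
[(0.63, [284.6, 255.2])]
file 0.76 [375.6, 254.5] 2698 [ 0.5959 -0.2905  0.094 ] [ 0.5663 -0.3747  0.0324] [ 0.628  -0.2105  0.1406]
[(0.85, [374.6, 256.0])]
hammer_grip 0.93 [287.7, 254.2] 2957 [ 0.4941 -0.3051  0.1073] [ 0.4508 -0.3988  0.0247] [ 0.5278 -0.2373  0.1472]
[(0.86, [285.3, 256.1])]
file_grip 0.77 [371.6, 254.9] 2634 [ 0.5957 -0.2904  0.0943] [ 0.5663 -0.3747  0.0307] [ 0.6266 -0.2105  0.1406]
[(0.62, [370.0, 257.1])]
rest 0.64 [324.1, 258.6] 26945 [ 0.5407 -0.2929  0.0861] [ 0.3729 -0.42   -0.0009] [ 0.6785 -0.098   0.389 ]
[(0.91, [324.4, 255.7])]
6.1167
```

View pics/rest.png

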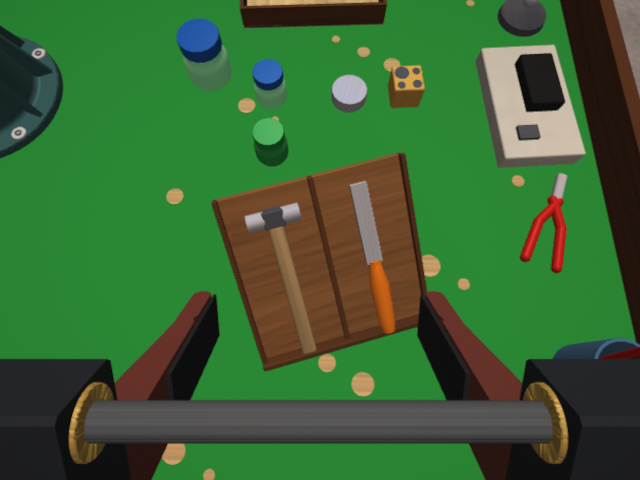

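View pics/tray.png

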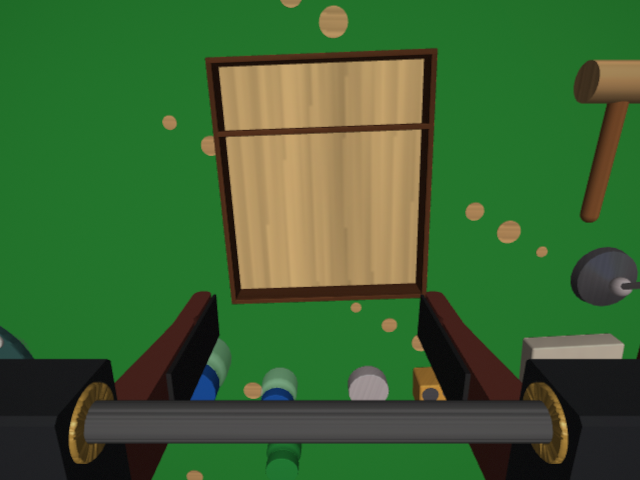

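The rest view shows the hammer (head 273,217, butt 308,350) and the file (tip 359,185, butt 388,330). The rest is turned about 15°. The tray view is empty, with the narrow part at the top (+y). The fit gives 240.7×280.6 mm and heights of 41 and 7.6 mm, which matches the given sizes.

```bash
cat >> h.py <<'E'
def tools(name="rest",masks=None):
    c=np.load(f"pics/{name}.npz"); W=cloud(c)
    M={q:np.load(f"pics/m_{q}.npy") for q in ("hammer","file","rest")}
    near=cv2.dilate((M["hammer"]|M["file"]).astype(np.uint8),np.ones((9,9)))>0
    A=W[M["rest"]&~near]; A=A[~np.isnan(A[:,0])]; A=A[(A[:,2]>.03)&(A[:,2]<.15)]
    for _ in range(30):
        o=A.mean(0); n=np.linalg.svd(A-o,full_matrices=False)[2][2]; n*=np.sign(n[2])
        r=(A-o)@n; k=np.abs(r-np.median(r))<max(.003,np.percentile(np.abs(r-np.median(r)),80)) ; 
        if k.all(): break
        A=A[k]
    up=np.array([0,0,1.])-n*n[2]; up/=np.linalg.norm(up); s=np.cross(n,up)
    out={"n":n,"up":up,"s":s,"o":o}
    for q in ("hammer","file"):
        P=W[M[q]]; P=P[~np.isnan(P[:,0])]; X=np.c_[(P-o)@up,(P-o)@s,(P-o)@n]; X=X[(X[:,2]>.004)&(X[:,2]<.032)]
        out[q]=X
    return out
E
python3 - <<'E'
from h import *
T=tools(); n,up,s,o=(T[k] for k in("n","up","s","o"))
print("n",n,"tilt",np.degrees(np.arccos(n[2])),"up",up,"yaw",np.degrees(np.arctan2(up[1],up[0])),"o",o)
for q in("hammer","file"):
    X=T[q]; lo,hi=np.percentile(X[:,0],[.5,99.5]); print(q,"u range",lo,hi,hi-lo)
    for a in np.arange(lo,hi,.015):
        Y=X[(X[:,0]>=a)&(X[:,0]<a+.015)]
        if len(Y): print("  u %.3f s %.4f (%.4f..%.4f) h %.4f"%(a+.0075,np.median(Y[:,1]),*np.percentile(Y[:,1],[3,97]),np.percentile(Y[:,2],70)))
E
```

```text
n [ 0.157  -0.5499  0.8203] tilt 34.88198803527553 up [-0.2252  0.7888  0.5719] yaw 105.9357049971595 o [ 0.5395 -0.2817  0.0925]
hammer u range -0.11738315694287305 0.06661789606993244 0.1840010530128055
  u -0.110 s 0.0498 (0.0416..0.0583) h 0.0179
  u -0.095 s 0.0499 (0.0416..0.0584) h 0.0181
  u -0.080 s 0.0504 (0.0418..0.0585) h 0.0182
  u -0.065 s 0.0499 (0.0417..0.0581) h 0.0183
  u -0.050 s 0.0502 (0.0417..0.0585) h 0.0185
  u -0.035 s 0.0501 (0.0417..0.0585) h 0.0186
  u -0.020 s 0.0499 (0.0418..0.0582) h 0.0187
  u -0.005 s 0.0500 (0.0420..0.0580) h 0.0189
  u 0.010 s 0.0501 (0.0418..0.0584) h 0.0189
  u 0.025 s 0.0501 (0.0418..0.0583) h 0.0190
  u 0.040 s 0.0503 (0.0416..0.0593) h 0.0191
  u 0.055 s 0.0510 (0.0230..0.0784) h 0.0203
  u 0.070 s 0.0503 (0.0231..0.0777) h 0.0183
file u range -0.11860070926773508 0.06932349253624762 0.1879242018039827
  u -0.111 s -0.0511 (-0.0608..-0.0436) h 0.0238
  u -0.096 s -0.0506 (-0.0614..-0.0426) h 0.0241
  u -0.081 s -0.0508 (-0.0619..-0.0422) h 0.0237
  u -0.066 s -0.0506 (-0.0621..-0.0417) h 0.0233
  u -0.051 s -0.0508 (-0.0623..-0.0419) h 0.0219
  u -0.036 s -0.0513 (-0.0603..-0.0444) h 0.0187
  u -0.021 s -0.0521 (-0.0620..-0.0429) h 0.0143
  u -0.006 s -0.0521 (-0.0622..-0.0429) h 0.0130
  u 0.009 s -0.0521 (-0.0620..-0.0429) h 0.0122
  u 0.024 s -0.0519 (-0.0620..-0.0429) h 0.0113
  u 0.039 s -0.0522 (-0.0618..-0.0429) h 0.0103
  u 0.054 s -0.0522 (-0.0619..-0.0429) h 0.0094
  u 0.069 s -0.0521 (-0.0618..-0.0430) h 0.0085
```

```bash
cat >> h.py <<'E'
TY=np.radians(2.17); TC=np.array([.5169,.2866]); TX=np.array([np.cos(TY),np.sin(TY),0]); TYv=np.array([-np.sin(TY),np.cos(TY),0])
def trayp(x,y,z): return np.r_[TC,0]+x*TX+y*TYv+np.array([0,0,z])
def pick(u,sv,gap=.044):
    T=tools(); n,up,s,o=(T[k] for k in("n","up","s","o"))
    q=quat(-n,-s if SG<0 else s); P=lambda h:o+u*up+sv*s+h*n
    move_ptp(P(.09),q); move_gripper(gap)
    servo_line(P(.02),rate=.12); hit=servo_line(P(.002),rate=.03,contact_N=6)
    h=(current_position()-o)@n; move_gripper(0); print("hit",hit,"h",h,"gap",current_finger_gap(),"grip",current_grip_force())
    servo_line(P(.07),rate=.12); servo_line(P(.07)+np.array([0,0,.09]),rate=.2)
    print("gap",current_finger_gap(),"F",current_force(),"t",current_clock()); return h
def place(x,y,h,zax=(0,0,-1)):
    q=quat(zax,TYv*SGP)
    move_ptp(trayp(x,y,.16),q); servo_line(trayp(x,y,h+.006+.012),rate=.12)
    print("before",current_force(),current_finger_gap())
    hit=servo_line(trayp(x,y,h+.006-.006),rate=.02,contact_N=4)
    print("hit",hit,"z",current_position()[2],"expected",h+.006,"F",current_force())
SG=1;SGP=1
E
python3 - <<'E'
from h import *
T=tools(); n,up,s,o=(T[k] for k in("n","up","s","o")); print("s",s)
for g in(1,-1):
  for u,v in((.021,.05),(-.0025,-.052)):
    print(g,inverse_kinematics(o+u*up+v*s+.002*n,quat(-n,g*s)),inverse_kinematics(o+u*up+v*s+.07*n+[0,0,.09],quat(-n,g*s)))
  for x,y in((-.045,.015),(-.022,-.075)): print("tray",g,inverse_kinematics(trayp(x,y,.16),quat((0,0,-1),g*TYv)),inverse_kinematics(trayp(x,y,.008),quat((0,0,-1),g*TYv)))
E
```

```text
s [-0.9616 -0.2746  0.    ]
1 [-0.8242  0.7221  1.3482  0.2616  1.6259  1.979 ] [-0.8472  0.6317  1.1362  0.2657  1.9235  2.0379]
1 [-0.7214  0.8296  1.1452  0.3167  1.691   2.0953] [-0.7465  0.7544  0.9298  0.3289  1.9744  2.1666]
tray 1 [ 0.443   0.3652  1.6743 -0.      1.1021 -1.1657] [ 0.443   0.5767  1.7951 -0.      0.7698 -1.1657]
tray 1 [ 0.2728  0.3412  1.7134 -0.      1.087  -1.3358] [ 0.2728  0.5602  1.8365 -0.      0.7448 -1.3358]
-1 [-0.8242  0.7221  1.3482  0.2616  1.6259 -1.1626] [-0.8472  0.6317  1.1362  0.2657  1.9235 -1.1037]
-1 [-0.7214  0.8296  1.1452  0.3167  1.691  -1.0463] [-0.7465  0.7544  0.9298  0.3289  1.9744 -0.975 ]
tray -1 [ 0.443   0.3652  1.6743 -0.      1.1021  1.9759] [ 0.443   0.5767  1.7951 -0.      0.7698  1.9759]
tray -1 [ 0.2728  0.3412  1.7134 -0.      1.087   1.8058] [ 0.2728  0.5602  1.8365 -0.      0.7448  1.8058]
```

```bash
sed -i 's/^SG=1;SGP=1/SG=-1;SGP=1/' h.py
python3 - <<'E'
from h import *
h=pick(.021,.050)
g=current_finger_gap()
if .014<g<.024:
    place(-.045,.015,h); c=look("scene","ham")
print(current_clock())
E
```

```text
hit False h 0.0020009798039976176 gap 0.01805217592287092 grip 30.00007063150406
gap 0.01799942513764267 F [-0.2228 -0.3474 -2.9629] t 11.1333
before [-0.2198  0.9583 -2.0788] 0.017815847221262626
hit True z 0.008891105146561735 expected 0.008000979803997617 F [-0.1427 -0.2059  4.0681]
15.3667
```

View pics/ham.png

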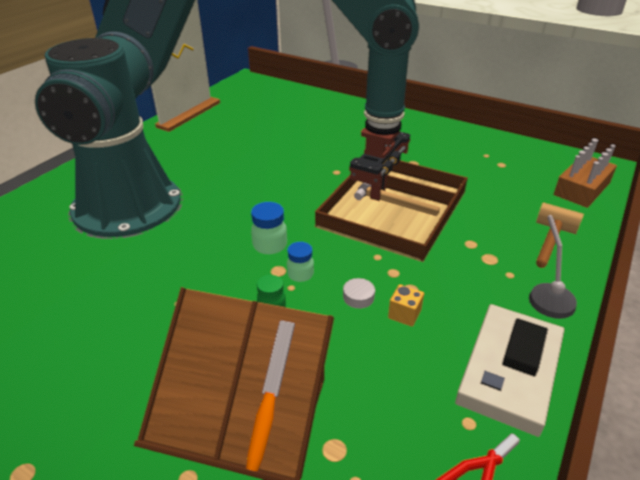

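The hammer is held in the tray and resting on the floor (head about 362,190). The other things have not moved. I'll settle it, release, retreat and look.

Run:
```python
from h import *
p=current_position(); servo_line(p-[0,0,.002],rate=.01,contact_N=8); print(current_position()[2],current_force())
move_gripper(.034); p=current_position(); servo_line(p+[0,0,.03],rate=.08)
servo_line(p+[0,0,.16],rate=.25)
move_ptp((.51,.20,.34),quat((0,0,-1),TYv)); c=look("wrist","ham2"); W=cloud(c)
d=silhouettes("wrist","hammer")
for x in d[:2]:
    P=W[x["region"]]; P=P[~np.isnan(P[:,0])]; X=np.c_[(P-np.r_[TC,0])@TX,(P-np.r_[TC,0])@TYv,P[:,2]]
    print(x["conf"],x["xy"]); 
    for a in np.arange(-.1,.11,.02):
        Y=X[abs(X[:,0]-a)<.01]
        if len(Y)>5: print(round(a,3),len(Y),np.percentile(Y[:,1],[3,50,97]),np.percentile(Y[:,2],80))
print(current_clock())
```

```text
0.008876061070819369 [-1.5561 -0.7185  5.5271]
0.56 [401.7, 175.6]
-0.08 1012 [-0.0149  0.0141  0.0433] 0.02776786109154819
-0.06 354 [0.0043 0.0134 0.0341] 0.026823891775464646
-0.04 314 [0.0059 0.0136 0.0238] 0.02670931623843424
-0.02 289 [0.0059 0.0132 0.0227] 0.02664705293537992
0.0 301 [0.0059 0.0135 0.0273] 0.02666612314747592
0.02 286 [0.0059 0.0137 0.0277] 0.026432399741991318
0.04 264 [0.006  0.0134 0.0234] 0.026224051573454102
0.06 262 [0.006  0.0137 0.0273] 0.026356538643072074
0.08 241 [0.006  0.0136 0.0229] 0.026238007249115257
0.1 76 [0.0059 0.0121 0.0215] 0.025689210474573166
18.175
```

View pics/ham2.png

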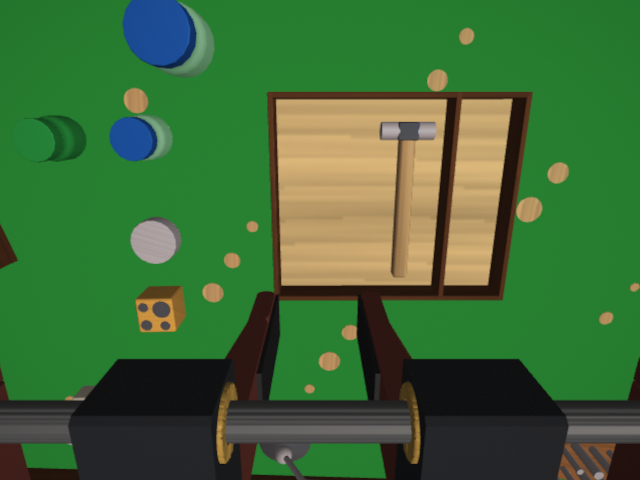

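The hammer lies flat on the floor of the wide part (head 408,131, butt 400,275), with free space to its left. Now the file.

Run:
```python
from h import *
h=pick(-.0025,-.052)
g=current_finger_gap()
if .016<g<.025:
    place(-.022,-.075,h+.001)
    p=current_position(); servo_line(p-[0,0,.002],rate=.01,contact_N=6); print(current_position()[2],current_force(),current_finger_gap())
    look("scene","file1")
print(current_clock())
```

```text
hit False h 0.002029878771860723 gap 0.019899554071253996 grip 29.992858171463013
gap 0.019782919008001814 F [-0.8507  0.7194 -1.567 ] t 23.9167
before [ 0.153  -0.0002 -0.8849] 0.01997014290037885
hit True z 0.008948162182852812 expected 0.009029878771860723 F [-0.7514 -0.3213  6.2077]
0.008910046651558368 [-1.1162 -0.7558  8.4072] 0.019723926424536048
28.0833
```

View pics/file1.png

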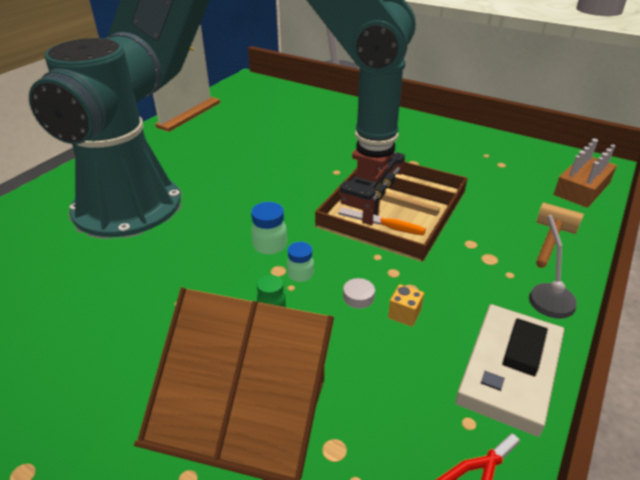

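The file lies in the wide part (orange handle 405,226), held and touching the floor. Next: release, check, then the jar.

Run:
```python
from h import *
move_gripper(.036); p=current_position(); servo_line(p+[0,0,.03],rate=.08); servo_line(p+[0,0,.16],rate=.25)
q=quat((0,0,-1),TX); J=np.array([.4555,.0035,0])
move_ptp(J+[0,0,.16],q); move_gripper(.072)
c=look("wrist","jar1",False); W=cloud(c)
for d in silhouettes("wrist","jar"):
    P=W[d["region"]]; P=P[~np.isnan(P[:,0])]
    if len(P)<50: continue
    top=np.percentile(P[:,2],95); t=P[P[:,2]>top-.006]; print(d["conf"],d["xy"],top,cv2.minEnclosingCircle((t[:,:2]*1000).astype(np.float32)))
servo_line(J+[0,0,.06],rate=.15); hit=servo_line(J+[0,0,.022],rate=.06,contact_N=5)
print("hit",hit,current_position()); move_gripper(0); print(current_finger_gap(),current_grip_force(),current_force())
look("scene","jar2"); print(current_clock())
```

```text
0.83 [165.0, 174.0] 0.08581923574991378 ((355.103515625, 46.389442443847656), 31.403812408447266)
0.77 [317.5, 354.8] 0.06238423881747124 ((459.7614440917969, -97.41873168945312), 22.365169525146484)
0.74 [318.5, 236.3] 0.06258876299995052 ((455.1722106933594, 3.48518705368042), 22.372079849243164)
hit False [0.4555 0.0035 0.0219]
0.04889854433239307 30.000550257973373 [0.0138 0.3771 3.526 ]
33.8083
```

View pics/jar2.png

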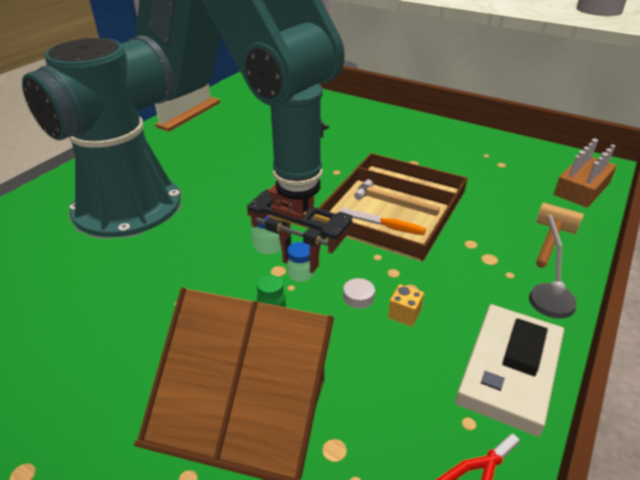

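The small blue jar (300,262) is held, and both tools lie side by side in the tray. I'll carry the jar over in straight lines to keep it upright.

Run:
```python
from h import *
p=current_position(); servo_line(p+[0,0,.13],rate=.15)
q=quat((0,0,-1),TX); D=lambda z:trayp(0,.100,z)
servo_line(D(.152),q,rate=.2); print(current_finger_gap(),current_force())
servo_line(D(.040),rate=.12)
hit=servo_line(D(.022),rate=.02,contact_N=4); print(hit,current_position(),"exp .028",current_force(),current_finger_gap())
p=current_position(); servo_line(p-[0,0,.0015],rate=.01,contact_N=5); print(current_position()[2],current_clock())
```

```text
0.04844359222103635 [-0.4056  0.729  -1.7252]
True [0.513  0.3865 0.0279] exp .028 [-0.0527  0.0719  3.5233] 0.04854928791152016
0.02792069791738526 38.825
```

Run:
```python
from h import *
move_gripper(.07); p=current_position(); servo_line(p+[0,0,.06],rate=.1); servo_line(p+[0,0,.2],rate=.25)
move_ptp((.50,.20,.34),quat((0,0,-1),TX)); c=look("wrist","end"); W=cloud(c)
for qn in("jar","hammer","file"):
  for d in silhouettes("wrist",qn)[:3]:
    P=W[d["region"]]; P=P[~np.isnan(P[:,0])]
    if len(P)<30: continue
    X=np.c_[(P-np.r_[TC,0])@TX,(P-np.r_[TC,0])@TYv,P[:,2]]
    print(qn,round(d["conf"],2),d["xy"],np.percentile(X,2,axis=0),np.percentile(X,98,axis=0))
print(current_clock())
```

```text
jar 0.91 [188.8, 305.5] [-0.1985 -0.2515  0.0101] [-0.1416 -0.199   0.0871]
jar 0.76 [281.4, 391.6] [-0.0907 -0.372   0.0069] [-0.0494 -0.3577  0.0408]
jar 0.67 [340.2, 21.3] [-0.0228  0.0751  0.017 ] [0.0208 0.1016 0.0692]
hammer 0.83 [314.5, 100.1] [-0.0881 -0.0104  0.0193] [0.0915 0.0415 0.0286]
file 0.7 [338.4, 182.7] [-0.0891 -0.0846  0.0086] [ 0.0914 -0.0643  0.0329]
41.9083
```

View pics/end.png

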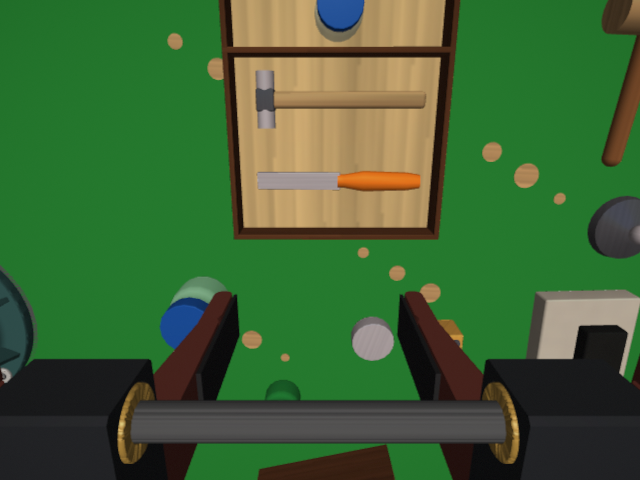

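The hammer (345,100) and file (338,182) lie flat side by side, the jar stands in the narrow part (340,15, lid at about 68 mm), and the bystanders are in place. Handing in.

```bash
python3 -c "
from bench import *
print(close_job())"
```

```text
the job is handed in; nothing more can be done
None
```

I handed the job in at about 42 s of the 72 s allowed: hammer, then file, flat side by side in the tray's wide part, and the small blue-lidded jar upright in the narrow part; the bystanders were not moved.

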